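# Set sprung forceps to the gauge gap

### The job

Check the sprung forceps: slide the green gauge tile flat along the worktop, without lifting it, to the middle of the blue-edged square, and let go of it. Then lift the forceps off their rest by the blue grips and squeeze them, never pinching the tips shut, until the tip gap equals the 12 mm between the tile's two black lines. Finish while still holding them there in the air, steady and about level, tips just above the middle of the green tile without touching it, the forceps pointing along the lines; leave the yellow tile, pot, connector and meter alone.

Things in the scene. Friction and masses are not known exactly. Their poses are not given: they have to be found in the camera images.
- green_tile: Green gauge tile, 90 (x) x 50 (y) x 16 mm high, 140 to 280 g, loose, flat on the worktop; white top with two black lines along its x axis, 12 mm apart (6 mm either side of the middle). Origin: centre of the underside; z up. It can be gripped across its 50 mm width.
- bay: Flat printed square with a blue edge, 140 x 140 mm, flush with the worktop (no step): where the green tile must go. Origin: its centre.
- rest: White forceps rest, fixed: a 150 (x) x 70 (y) x 4 mm base plate and two flat-topped grey crossbars (8 mm thick, 66 mm wide, tops 30 mm above the worktop) at x = -60 and x = +52 mm, on which the forceps lie; clear between the bars. Origin: centre of the underside.
- forceps: Steel sprung forceps, 55 g, loose, lying level on the rest, blades side by side. Origin: midway between the blue grips, at the underside (30 mm above the worktop on the rest). x points to the tips, z up. Tail hinge at x = -95 mm, tips at x = +75 mm; blades 14 mm high (z 0 to 14), the last 17 mm before the tips 6 mm high (z 4 to 10).
- grip_left (a point): Centre of the outer face of the blue grip (40 mm long, 14 mm high) on the left (+y) blade, 7 mm above the underside; the other grip mirrors it. Squeeze them along y. Width over both grips here: 41 mm open, 30 mm (grips parallel) at the 12 mm tip gap; each mm of squeeze closes the tips by 1.8 mm
- squeeze (a joint): Closing angle of the left (+y) blade towards the other: 0 when open (tip gap 32 mm), 0.118 rad at the 12 mm tip gap, 0.185 rad about shut; tip gap = 32 mm - 170 mm x angle. The spring reopens it: 2 N at the grips when open, 6 N at the 12 mm gap, 8 N when shut.
- tip_left (a point): Inner face of the front end of the left (+y) tip of the forceps, at mid height (7 mm above the forceps' underside).
- tip_right (a point): The same on the right (-y) tip; the distance between the two points is the tip gap.
- yellow_tile: Yellow gauge tile, same size as the green one, but its lines are 28 mm apart: not wanted. Origin: centre of the underside.
- pot: Steel lidded pot, 76 mm across, 82 mm high with its knob. Origin: centre of the underside.
- connector: Green airway connector: upright tube 30 mm across and 30 mm high. Origin: centre of the underside.
- meter: White handheld meter, 75 x 140 x 28 mm, lying flat. Origin: centre of the underside.
There are look-alikes about, which are no part of the job. Of the things that look like the forceps, the middle-sized one is meant.

How it is judged:
On the way, in this order (a step that is already met when the one before it is completed fails the run):
1. the green tile lies flat in the middle of the square (within 20 mm), let go, the forceps still on their rest (horizontal distance between green_tile and bay below 0.02 m and linear speed of green_tile below 0.01 m/s and height (world z) of green_tile below 0.006 m and contact force between green_tile and the fingers below 0.05 N and height (world z) of forceps below 0.04 m), for 0.2 s.
2. the forceps are lifted clear of their rest (height (world z) of forceps above 0.042 m and contact force between forceps and the fingers above 0.5 N and contact force between forceps and rest below 0.05 N), for 0.2 s.
At the end, for the whole second after the job is handed in: Fingers alone hold the forceps still: gap 12 +-3 mm, tips within 24 mm of the tile centre seen from above, at most 54 mm over its top, untouching, within 20 degrees of level and of its lines. Green tile flat, within 20 mm of the square's centre; bystanders within 20 mm of their start (distance between tip_left and tip_right between 0.009 and 0.015 m and velocity of joint squeeze between -0.05 and 0.05 rad/s and horizontal distance between each of tip_left, tip_right and green_tile below 0.024 m and height (world z) of tip_left between 0.018 and 0.07 m and height (world z) of tip_right between 0.018 and 0.07 m and angle between forceps's own z axis and vertical below 0.35 rad and angle between the x axis of forceps and the x axis of green_tile, either way round below 0.35 rad and linear speed of forceps below 0.02 m/s and contact force between forceps and the fingers above 0.5 N and contact force between forceps and green_tile below 0.05 N and contact force between forceps and rest below 0.05 N and height (world z) of forceps above 0.006 m and horizontal distance between green_tile and bay below 0.02 m and linear speed of green_tile below 0.01 m/s and height (world z) of green_tile below 0.006 m and distance of each of yellow_tile, pot, connector, meter from where it was at the start of the episode below 0.02 m); the arm keeps its last pose, push and grip.
It fails at once if the green tile is lifted off the worktop (more than 10 mm) (height (world z) of green_tile above 0.01 m).
It fails at once if the forceps tips are pinched shut (gap under 3 mm) (distance between tip_left and tip_right below 0.003 m).
It fails at once if the yellow tile, pot, connector or meter is pushed more than 20 mm (distance of any of yellow_tile, pot, connector, meter from where it was at the start of the episode above 0.02 m).
It also fails if it takes over 58 s, if anything falls off the work surface, if the arm or the gripper's body presses on something with over 40 N, if the wrist force passes 120 N, or if a joint passes its speed limit or range.

### The arm

A 7-joint arm with a two-finger parallel gripper is mounted at the origin on the work surface. World frame = base frame: x ahead of the robot, y to its left, z up, the work surface at z = 0. Lengths are in m, angles in rad, forces in N, time in s.
With the tool pointing down it reaches from about 0.425 to 0.925 m from the base axis. Payload 6.8 kg.
Tool frame: the origin (TCP) lies at the very end of the fingers, on their centre line; the grasp point (between the pads) lies behind it (arm.tcp_to_grasp is the z of the grasp point in the tool frame, in m); z points along the fingers, y is the line along which they close (so a half turn about z gives the same grasp; the last joint's range is limited). The gripper opens to 88 mm and grips with 3 to 60 N. Pads are 20 mm wide; open, the fingers measure 115 mm over their backs; the gripper's body (75 mm by 178 mm) begins 61 mm behind the grasp point.
Start: joints at [0.997, 0.477, 0.022, 1.555, -0.011, 1.109, -0.083], TCP at [0.303, -0.603, 0.223] pointing down, gripper open.
Joint ranges: [-2.96, 2.96], [-0.34, 2.1], [-1.41, 1.46], [0.24, 2.44], [-1.37, 4.51], [0.17, 1.92], [-2.96, 2.96]. Speed limits (rad/s): [2.39, 2.39, 3.14, 3.14, 3.14, 3.14, 3.14].

### API

Orientations are given as a rotation vector (axis times angle).
In Python, from bench import arm gives the robot as it stands.
- The arm moves only by the tool servo_tool, never from a script. Its argument "steps" is a list that holds one entry, the list of rows, each a list of 6 numbers: the shift along the tool's x, y, z in mm, then the turn, a rotation vector about the tool's x, y, z in rad. In form: [[[tx, ty, tz, ax, ay, az], ...]]. A call has 1 to 20 rows; each row shifts and turns the commanded pose from where the row before left it, along the tool's axes as they then stand; what a row does not reach is not made up. A row lasts 1/12 s, in which the tool goes at most 41.7 mm and 7.16 degrees, less where a joint would pass 70% of its speed; a pose out of reach is approached as far as the arm can. A call with a gripper value outside its range is refused whole. "hand" is the gripper's target within -1 to 1 (fully open at 1, half-way at 0, shut at -1), set as the call begins (left out, the last holds). The fingers move at their own pace and stop on an object; the grip force is fixed at half the most. Time passes only in rows, so rows that do not move let the fingers close. It gives the time, the measured TCP pose, the force, the opening and the grip force at its end, in the units of the state.
- arm.sense(): the state, without advancing time (a new reading comes with each control period).
- arm.get_image(name): name is "side" or "top" or "wrist"; returns the picture (384x512x3 uint8, red, green, blue); there is no depth.
- arm.camera_params(name): a dict with "K" (3x3 intrinsics, pixels), "R" (3x3) and "t" (3): a world point X has camera coordinates R X + t. Camera axes: x right, y down, z forward; pixel columns grow to the right and rows downward; lengths in m; the calibration is good to about 2 mm. A picture is of the moment at which its call begins: read the wrist's pose just before it. camera_params takes no time and is no camera call; for the wrist camera it gives the pose at the moment of the call.
- arm.job_done(): hands the job in; it is judged then, once.
Trained networks look in the newest picture that a camera, given by its name, has taken for a name from the list of things; names that differ only in an ending like _2 or _b are one class to them, and where a whole thing is asked for, a point or a joint stands for the part that bears it (a point fixed in the world has none). Each returns a list of dicts, best first, with "confidence" (0 to 1); they miss things now and then, are a little off and sometimes report something else, mostly with a low value. They report only what shows in the picture. A call takes as long as a camera call. They do not tell look-alikes from the thing itself.
- arm.outline_of(camera, target): "region" (384x512 bool, what is visible of it) and "rect" ([left, top, right, bottom] in pixels, round what is visible of it).
- arm.landmark_of(camera, target): "at" ([column, row] in pixels: a listed point, or the origin of a listed thing).
The state is a dict: "time_s": time; "qpos": joint angles; "qd": joint speeds; "joint_efforts": joint torques, N m; "position": TCP position; "tcp_rot": TCP orientation; "wrist_force": force on the tool from outside, world axes, zero at the start; "ft_torque": the same for the moment, N m; "width": finger opening in m; "grip_force": force on a finger pad.
Only numpy, scipy, OpenCV 4.12 (cv2) and the standard library are available. Lean on these libraries where they do the work, as an engineer would, in place of code of your own. Each camera call takes 0.05 s, during which the arm holds its last target. There are 200 camera calls.

## Working session

There is one attempt and no reset: what is moved stays moved. The work goes in short steps, Python scripts to look and compute and a tool call to move; the robot and the scene stay as the last step left them, time stands still between calls to the robot, and variables do not carry over. Pictures are saved under pics/ and viewed, at most 10 in all, crops included, and the job is handed in when it is done.

Besides the shell and the picture viewer there is one more tool, called after "Request:" by a JSON object that holds its "api" and its "payload", one argument or row to a line. servo_tool: Moves the arm, as the interface text tells. Its arguments: {"type":"object","properties":{"steps":{"type":"array"},"hand":{"type":"number"}},"required":["steps"]}

```bash
mkdir -p pics; ls
cat > h.py <<'E'
import numpy as np,cv2
from scipy.spatial.transform import Rotation as Ro
from bench import arm
def ray(cam,px,z):
    p=arm.camera_params(cam) if isinstance(cam,str) else cam
    K,R,t=map(np.array,(p["K"],p["R"],p["t"])); c=-R.T@t
    d=R.T@np.linalg.inv(K)@np.array([px[0],px[1],1.]); return c+d*(z-c[2])/d[2]
def proj(cam,X):
    p=arm.camera_params(cam); K,R,t=map(np.array,(p["K"],p["R"],p["t"]))
    u=K@(R@np.array(X)+t); return u[:2]/u[2]
def save(cam,name,crop=None,s=1):
    im=arm.get_image(cam)
    if crop: im=im[crop[1]:crop[3],crop[0]:crop[2]]
    cv2.imwrite("pics/"+name,cv2.resize(im[...,::-1],None,fx=s,fy=s,interpolation=cv2.INTER_CUBIC)); return im
E
python3 - <<'E'
from h import *
a=save("top","top0.png");b=save("side","side0.png")
cv2.imwrite("pics/both.png",cv2.resize(np.vstack([a,b])[...,::-1],None,fx=.78,fy=.78))
print(arm.sense()); print(arm.tcp_to_grasp)
Z=dict(green_tile=0,bay=0,rest=0,forceps=.03,grip_left=.037,tip_left=.037,tip_right=.037,yellow_tile=0,pot=0,connector=0,meter=0)
for n,z in Z.items():
    for d in arm.landmark_of("top",n): print(n,round(d["confidence"],2),np.round(d["at"],1),np.round(ray("top",d["at"],z),4))
E
```

```text
pics
{'time_s': 0.1, 'qpos': array([ 0.99686689,  0.47768385,  0.02236641,  1.55631021, -0.01150513,
        1.10931265, -0.08311326]), 'qd': array([-0.00152616, -0.00063426, -0.00016503, -0.00266452, -0.00129108,
        0.00010079, -0.00115177]), 'joint_efforts': array([ 4.24467959e-03, -5.84088063e+01,  1.53945822e+00, -2.73316652e+01,
       -5.43354813e-02,  1.30248890e-02,  3.16989485e-05]), 'position': array([ 0.30292764, -0.60261722,  0.22181982]), 'tcp_rot': array([-3.05529853e+00, -7.24751739e-01,  7.56147821e-04]), 'wrist_force': array([-0.29420289,  0.48391892,  0.61909972]), 'ft_torque': array([-0.0161068 ,  0.00746424,  0.00809566]), 'grip_force': 0.0, 'width': 0.0876392506471527}
-0.0187
green_tile 0.65 [119.5 243.9] [0.4514 0.2324 0.    ]
bay 0.79 [218.8 196.8] [ 0.5618 -0.0011  0.    ]
rest 0.62 [317.4 197.3] [ 0.5599 -0.2357  0.    ]
rest 0.27 [307.8 165.4] [ 0.6364 -0.2139  0.    ]
forceps 0.79 [404.  213.8] [ 0.5197 -0.4286  0.03  ]
forceps 0.75 [338.7 283.9] [ 0.3622 -0.2757  0.03  ]
forceps 0.71 [321.  194.9] [ 0.5637 -0.2392  0.03  ]
grip_left 0.64 [315.7 197.7] [ 0.5569 -0.2258  0.037 ]
grip_left 0.54 [338.  275.4] [ 0.3822 -0.273   0.037 ]
tip_left 0.96 [383.8 250.5] [ 0.4372 -0.3775  0.037 ]
tip_left 0.73 [305.5 163.8] [ 0.635  -0.2036  0.037 ]
tip_right 0.71 [367.1 234.8] [ 0.4725 -0.3408  0.037 ]
tip_right 0.68 [361.9 301.8] [ 0.3239 -0.3252  0.037 ]
tip_right 0.64 [322.8 159.7] [ 0.6444 -0.2435  0.037 ]
yellow_tile 0.59 [190.6 105.3] [0.7843 0.0683 0.    ]
yellow_tile 0.58 [120.6 160.2] [0.6505 0.2348 0.    ]
pot 0.72 [234.4 109.9] [ 0.7726 -0.038   0.    ]
connector 0.57 [189.3 107.7] [0.7784 0.0714 0.    ]
meter 0.67 [307.1 112.1] [ 0.7666 -0.2141  0.    ]
```

View pics/both.png

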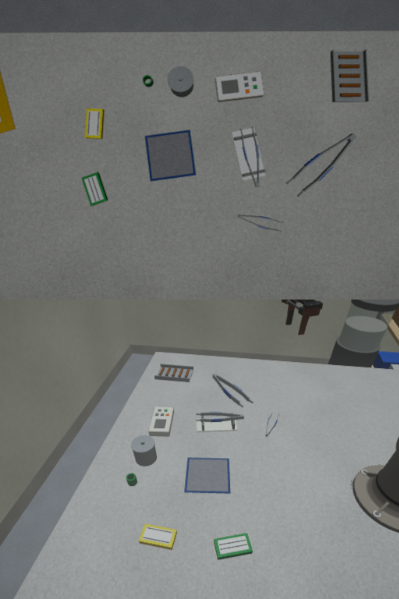

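Run:
```python
from h import *
a=save("top","x.png")
def up(c,s): return cv2.resize(c[...,::-1],None,fx=s,fy=s,interpolation=cv2.INTER_CUBIC)
c1=up(a[140:320,270:470],4)[:, :]
cv2.imwrite("pics/c1.png",cv2.resize(c1,(660,594)))
for n,z in dict(green_tile=.016,bay=0,rest=.004,forceps=.044,yellow_tile=.016,connector=.03,pot=.06,meter=.028).items():
    for d in arm.outline_of("top",n):
        m=d["region"].astype(np.uint8); cs,_=cv2.findContours(m,0,1)
        if not cs: continue
        c=max(cs,key=cv2.contourArea)[:,0]
        W=np.array([ray("top",p,z)[:2] for p in c]).astype(np.float32)
        r=cv2.minAreaRect(W*1000); b=cv2.boxPoints(r)
        e0,e1=b[1]-b[0],b[2]-b[1]; l=e0 if np.linalg.norm(e0)>np.linalg.norm(e1) else e1
        print(n,round(d["confidence"],2),d["rect"],"ctr",np.round(r[0],1),"size",np.round(r[1],1),"long ang",round(float(np.degrees(np.arctan2(l[1],l[0])))%180,1))
```

```text
green_tile 0.68 [103.0, 221.1, 136.5, 264.5] ctr [458.1 221.7] size [91.6 54.8] long ang 18.9
bay 0.73 [184.9, 165.4, 251.1, 231.3] ctr [5.586e+02 3.000e-01] size [141.6 140.3] long ang 7.5
rest 0.77 [299.5, 162.8, 341.3, 230.2] ctr [ 564.8 -246.5] size [147.8  31.8] long ang 10.3
rest 0.43 [312.7, 186.5, 332.5, 239.8] ctr [ 525.2 -256. ] size [ 25.9 122.6] long ang 178.9
forceps 0.81 [303.6, 161.2, 335.0, 240.0] ctr [ 549.6 -240.3] size [174.8  45.3] long ang 7.5
forceps 0.72 [307.1, 277.3, 343.3, 291.9] ctr [ 379.9 -205.8] size [11.1  8.8] long ang 89.8
yellow_tile 0.9 [106.7, 140.2, 136.3, 177.6] ctr [654.1 227.4] size [55.8 91.4] long ang 176.8
connector 0.64 [310.4, 164.3, 331.5, 239.3] ctr [ 549.8 -245.2] size [171.8  44.4] long ang 12.4
meter 0.94 [277.2, 88.0, 338.6, 131.7] ctr [ 762.4 -210.3] size [ 83.1 145.5] long ang 96.7
meter 0.34 [306.7, 161.9, 327.3, 237.7] ctr [ 551.6 -229.2] size [171.1  13.4] long ang 14.3
```

View pics/c1.png

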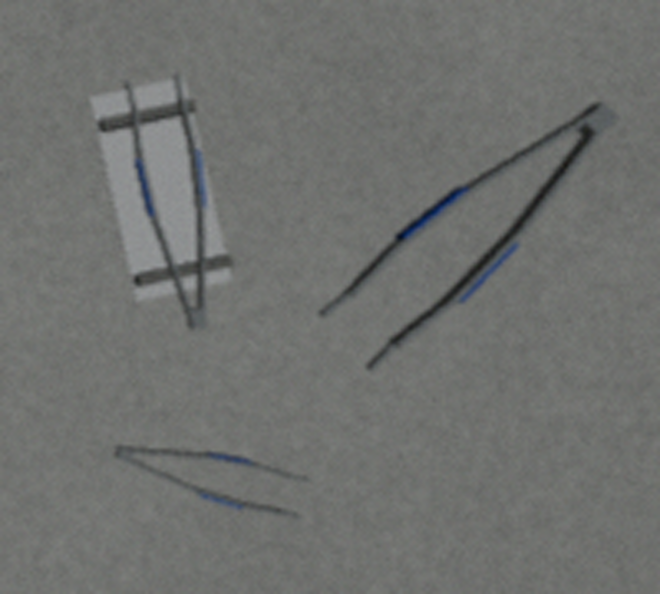

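The candidates in the top picture are the large forceps at (404,214), the small one at (338,284) and the one on the white rest at (321,195). The one on the rest is middle-sized and on its rest as described, so that is the one meant. Its tips point to world +x at about 12° yaw.

```bash
cat >> h.py <<'E'
def pose():
    s=arm.sense(); R=Ro.from_rotvec(s["tcp_rot"]).as_matrix(); return np.array(s["position"]),R
def yawR(y): c,s=np.cos(y),np.sin(y); return np.array([[c,s,0],[s,-c,0],[0,0,-1.]])
def to(P,yaw,frm=None):
    p,R=pose() if frm is None else frm
    T=yawR(yaw); d=R.T@(np.array(P)-p)*1000; w=Ro.from_matrix(R.T@T).as_rotvec()
    print("shift",np.round(d,1),"turn",np.round(w,4), "| after turn shift", np.round(T.T@(np.array(P)-p)*1000,1)); return np.array(P),T
E
python3 - <<'E'
from h import *
y=np.radians(18.9)
f=to([.48,-.2,.22],y); to([.456,.226,.2],y,f)
E
```

```text
shift [ 339.  -280.8    2.7] turn [ 1.000e-04 -0.000e+00  1.359e-01] | after turn shift [ 297.9 -324.1    2.7]
shift [ 115.3 -410.8   20. ] turn [0. 0. 0.] | after turn shift [ 115.3 -410.8   20. ]
```

Request:
{"api": "servo_tool", "payload": {
  "steps": [
    [[0,0,0,0,0,0.068],[0,0,0,0,0,0.068],[15,-16,0,0,0,0],[23,-25,0,0,0,0],[23,-25,0,0,0,0],[23,-25,0,0,0,0],[23,-25,0,0,0,0],[23,-25,0,0,0,0],[23,-25,0,0,0,0],[23,-25,0,0,0,0],[23,-25,0,0,0,0],[23,-25,0,0,0,0],[23,-25,0,0,0,0],[23,-25,0,0,0,0],[23,-25,0,0,0,0],[16,-28,0,0,0,0],[13,-30,0,0,0,0],[10,-31,0,0,0,0],[9,-32,0,0,0,0],[9,-32,0,0,0,0]]
  ],
  "hand": 1
}}

```text
time_s: 2.77
position: [0.4804, -0.0452, 0.2229]
tcp_rot: [3.099, 0.515, 0.001]
wrist_force: [1.0, 0.1, 0.5]
width: 0.0879
grip_force: 0.0
```

Request:
{"api": "servo_tool", "payload": {
  "steps": [
    [[9,-32,2,0,0,0],[9,-32,2,0,0,0],[9,-32,2,0,0,0],[9,-32,2,0,0,0],[9,-32,2,0,0,0],[9,-32,2,0,0,0],[9,-32,2,0,0,0],[6,-20,2,0,0,0],[0,0,0,0,0,0],[0,0,0,0,0,0]]
  ]
}}

```text
time_s: 3.6
position: [0.4665, 0.2075, 0.2066]
tcp_rot: [-3.098, -0.52, 0.0]
wrist_force: [0.1, -0.3, 1.3]
width: 0.0878
grip_force: 0.0
```

Run:
```python
from h import *
print(pose()[0],arm.sense()["time_s"])
save("wrist","w1.png")
for n,z in dict(green_tile=0).items():
    for d in arm.landmark_of("wrist",n): print(n,round(d["confidence"],2),np.round(d["at"],1),np.round(ray("wrist",d["at"],z),4))
for d in arm.outline_of("wrist","green_tile"):
    m=d["region"].astype(np.uint8); cs,_=cv2.findContours(m,0,1)
    c=max(cs,key=cv2.contourArea)[:,0]
    W=np.array([ray("wrist",p,.016)[:2] for p in c]).astype(np.float32)
    r=cv2.minAreaRect(W*1000); b=cv2.boxPoints(r); print(d["confidence"],d["rect"],r,b)
```

```text
[0.46650575 0.20754947 0.20658889] 3.6
green_tile 0.94 [237.1 171.4] [0.458  0.2245 0.    ]
0.77 [211.0, 131.1, 260.8, 215.2] ((459.5058898925781, 223.32855224609375), (90.26677703857422, 50.874900817871094), 19.626415252685547) [[408.45056 232.12848]
 [425.5387  184.20929]
 [510.56122 214.52863]
 [493.47308 262.4478 ]]
```

View pics/w1.png

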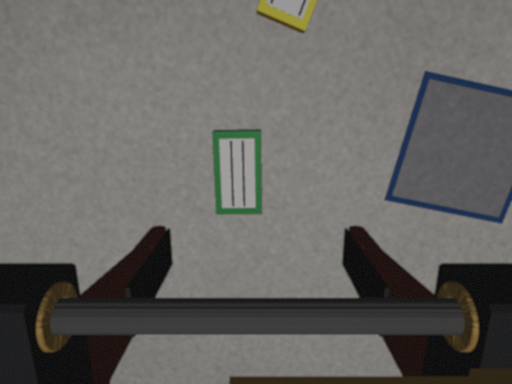

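Run:
```python
from h import *
y=np.radians(19.6)
f=to([.4595,.2235,.004],y); to([.560,-.0005,.004],y,f)
for d in arm.landmark_of("top","bay")+arm.landmark_of("side","bay"): print(d["at"],d["confidence"])
print(ray("side",arm.landmark_of("side","bay")[0]["at"],0))
```

```text
shift [ -1.2 -20.2 202.6] turn [ 0.0008  0.0002 -0.0144] | after turn shift [ -1.  -20.1 202.7]
shift [ 19.5 244.7   0. ] turn [0. 0. 0.] | after turn shift [ 19.5 244.7   0. ]
[220.3, 197.3] 0.92
[119.2, 240.7] 0.21
[264.5, 224.0] 0.81
[295.5, 317.0] 0.43
[ 5.62366588e-01  1.91162758e-03 -1.11022302e-16]
```

Request:
{"api": "servo_tool", "payload": {
  "steps": [
    [[-1,-4,20,0,0,-0.014],[0,-4,25,0,0,0],[0,-4,25,0,0,0],[0,-4,25,0,0,0],[0,-4,25,0,0,0],[0,0,25,0,0,0],[0,0,20,0,0,0],[0,0,15,0,0,0],[0,0,10,0,0,0],[0,0,6,0,0,0],[0,0,4,0,0,0],[0,0,0,0,0,0],[0,0,0,0,0,0]]
  ],
  "hand": 1
}}

```text
time_s: 4.98
position: [0.4597, 0.2252, 0.0072]
tcp_rot: [-3.095, -0.537, -0.002]
wrist_force: [-0.2, 0.0, 0.4]
width: 0.0879
grip_force: 0.0
```

Request:
{"api": "servo_tool", "payload": {
  "steps": [
    [[0,0,0,0,0,0],[0,0,0,0,0,0],[0,0,0,0,0,0],[0,0,0,0,0,0],[0,0,0,0,0,0],[0,0,0,0,0,0]]
  ],
  "hand": 0.08
}}

```text
time_s: 5.48
position: [0.4592, 0.2252, 0.0068]
tcp_rot: [-3.095, -0.537, -0.001]
wrist_force: [-0.6, 1.1, 0.2]
width: 0.0511
grip_force: 0.6
```

Request:
{"api": "servo_tool", "payload": {
  "steps": [
    [[0,0,1,0,0,0],[0,0,1,0,0,0],[0,0,0,0,0,0],[0,0,0,0,0,0]]
  ],
  "hand": -0.1
}}

```text
time_s: 5.82
position: [0.4593, 0.2254, 0.0066]
tcp_rot: [3.095, 0.537, 0.001]
wrist_force: [-6.5, -3.4, 25.0]
width: 0.0498
grip_force: 30.0
```

Request:
{"api": "servo_tool", "payload": {
  "steps": [
    [[0,3,0,0,0,0],[0,6,0,0,0,0],[1,10,0,0,0,0],[1,14,0,0,0,0],[1,14,0,0,0,0],[1,14,0,0,0,0],[1,14,0,0,0,0],[1,14,0,0,0,0],[1,14,0,0,0,0],[1,14,0,0,0,0],[1,14,0,0,0,0],[1,14,0,0,0,0],[1,14,0,0,0,0],[1,14,0,0,0,0],[1,14,0,0,0,0],[1,14,0,0,0,0],[1,14,0,0,0,0],[1,10,0,0,0,0],[1,6,0,0,0,0],[0,0,0,0,0,0]]
  ]
}}

```text
time_s: 7.48
position: [0.5551, 0.016, 0.0067]
tcp_rot: [-3.092, -0.539, -0.007]
wrist_force: [-2.8, 5.7, 15.6]
width: 0.0494
grip_force: 30.0
```

Run:
```python
from h import *
p,R=pose();print(p); to([.560,0,.005],np.radians(19.6))
for c in("top","side"):
  for d in arm.landmark_of(c,"green_tile"): print(c,d["confidence"],ray(c,d["at"],0))
```

```text
[0.55509813 0.01601323 0.00667096]
shift [-0.8 16.7  1.6] turn [-0.0019 -0.0048  0.0029] | after turn shift [-0.8 16.7  1.7]
top 0.85 [0.45494561 0.23413294 0.        ]
side 0.56 [ 0.76746909 -0.03094607  0.        ]
side 0.55 [0.46041137 0.22816496 0.        ]
```

Request:
{"api": "servo_tool", "payload": {
  "steps": [
    [[0,4,-1,0,0,0],[0,6,0,0,0,0],[0,4,0,0,0,0],[0,2,0,0,0,0],[0,0,0,0,0,0],[0,0,0,0,0,0]]
  ]
}}

```text
time_s: 8.08
position: [0.5595, 0.0, 0.0067]
tcp_rot: [-3.093, -0.539, -0.004]
wrist_force: [-1.1, 4.9, 9.4]
width: 0.0497
grip_force: 30.0
```

Run:
```python
from h import *
p,R=pose();print(p)
for c in("top","side"):
  arm.get_image(c)
  for n in("green_tile","bay"):
   for d in arm.landmark_of(c,n): print(c,n,d["confidence"],ray(c,d["at"],0))
```

```text
[5.59477906e-01 4.55441170e-05 6.68474158e-03]
top green_tile 0.23 [ 0.76779928 -0.21096173  0.        ]
side green_tile 0.68 [ 0.56147408 -0.00682911  0.        ]
side bay 0.71 [ 0.55596181 -0.00228352  0.        ]
```

Release, rise and verify.

Request:
{"api": "servo_tool", "payload": {
  "steps": [
    [[0,0,0,0,0,0],[0,0,0,0,0,0],[0,0,0,0,0,0],[0,0,0,0,0,0],[0,0,0,0,0,0],[0,0,0,0,0,0],[0,0,-10,0,0,0],[0,0,-20,0,0,0],[0,0,-30,0,0,0],[0,0,-35,0,0,0],[0,0,-35,0,0,0],[0,0,-35,0,0,0],[0,0,-25,0,0,0],[0,0,0,0,0,0],[0,0,0,0,0,0]]
  ],
  "hand": 1
}}

```text
time_s: 9.63
position: [0.5594, -0.0017, 0.1978]
tcp_rot: [3.094, 0.537, 0.006]
wrist_force: [0.1, -0.6, 0.7]
width: 0.0875
grip_force: 0.0
```

Run:
```python
from h import *
print(pose()[0]); save("wrist","w2.png")
for n in("green_tile","bay"):
  for d in arm.landmark_of("wrist",n): print(n,d["confidence"],d["at"],ray("wrist",d["at"],0))
  for d in arm.outline_of("wrist",n)[:1]:
    cs,_=cv2.findContours(d["region"].astype(np.uint8),0,1); c=max(cs,key=cv2.contourArea)[:,0]
    W=np.array([ray("wrist",p,.016 if n[0]=="g" else 0)[:2] for p in c]).astype(np.float32)
    print(n,d["rect"],cv2.minAreaRect(W*1000))
to([.555,-.24,.20],np.radians(12.5))
```

```text
[ 0.55935743 -0.0017235   0.1978491 ]
green_tile 0.75 [253.3, 172.1] [0.55555135 0.00095089 0.        ]
green_tile [228.8, 130.0, 281.0, 216.5] ((557.0005493164062, -0.3011131286621094), (89.95044708251953, 50.45361328125), 20.082317352294922)
bay [180.9, 92.6, 333.2, 245.8] ((555.4288330078125, 1.6593780517578125), (140.3900146484375, 139.1222686767578), 7.667333126068115)
shift [-82.7 223.3  -5.7] turn [-0.0008  0.0026  0.1258] | after turn shift [-54.  232.   -5.7]
```

View pics/w2.png

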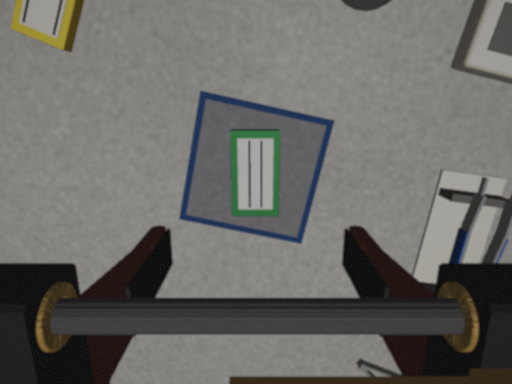

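The tile, at (255,172), sits in the middle of the square, within about 3 mm. Next, move over the forceps.

Request:
{"api": "servo_tool", "payload": {
  "steps": [
    [[0,0,0,0,0,0.063],[0,0,0,0,0,0.063],[-3,12,0,0,0,0],[-6,24,0,0,0,0],[-6,28,0,0,0,0],[-6,28,0,0,0,0],[-6,28,0,0,0,0],[-6,28,0,0,0,0],[-6,28,0,0,0,0],[-6,28,0,0,0,0],[-6,18,0,0,0,0],[-3,10,0,0,0,0],[0,0,0,0,0,0],[0,0,0,0,0,0]]
  ]
}}

```text
time_s: 11.05
position: [0.5555, -0.2397, 0.1951]
tcp_rot: [-3.122, -0.342, 0.001]
wrist_force: [-0.4, 0.3, 0.6]
width: 0.0876
grip_force: 0.0
```

Run:
```python
from h import *
print(pose()[0]); save("wrist","w3.png")
for n,z in dict(forceps=.03,grip_left=.037,tip_left=.037,tip_right=.037,rest=0).items():
  for d in arm.landmark_of("wrist",n): print(n,d["confidence"],d["at"],ray("wrist",d["at"],z))
```

```text
[ 0.55549238 -0.2396653   0.19512222]
forceps 0.88 [254.5, 335.0] [ 0.38025372 -0.27487884  0.03      ]
forceps 0.83 [425.5, 240.2] [ 0.52984262 -0.4215376   0.03      ]
grip_left 0.9 [442.9, 263.7] [ 0.51140799 -0.4436865   0.037     ]
grip_left 0.84 [233.9, 171.3] [ 0.55881618 -0.21505606  0.037     ]
grip_left 0.72 [258.9, 326.3] [ 0.39737321 -0.27602615  0.037     ]
tip_left 0.76 [242.6, 84.5] [ 0.63773435 -0.2068995   0.037     ]
tip_left 0.75 [299.5, 347.1] [ 0.38127184 -0.3257968   0.037     ]
tip_right 0.97 [290.5, 359.3] [ 0.36341311 -0.32028779  0.037     ]
tip_right 0.95 [336.8, 263.4] [ 0.48771491 -0.33799391  0.037     ]
tip_right 0.89 [282.9, 91.2] [ 0.64003763 -0.24367891  0.037     ]
rest 0.9 [254.1, 167.5] [ 0.5596463  -0.23510542  0.        ]
```

View pics/w3.png

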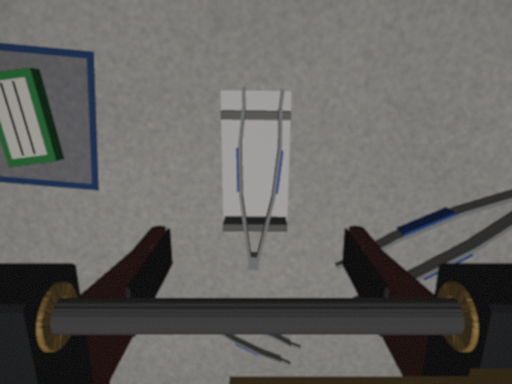

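Run:
```python
from h import *
P={}
for k,px in dict(gl=(237,170),gr=(282,172.5),tl=(244,89),tr=(281.5,90),hinge=(253.5,260)).items(): P[k]=ray("wrist",px,.039)[:2]; print(k,P[k])
g=(P["gl"]+P["gr"])/2; t=(P["tl"]+P["tr"])/2; v=t-P["hinge"]
y=np.arctan2(v[1],v[0]); print(g,"yaw",np.degrees(y),"len",np.linalg.norm(v),"grip w",np.linalg.norm(P["gl"]-P["gr"]),"gap",np.linalg.norm(P["tl"]-P["tr"]), "grip from hinge",np.dot(g-P["hinge"],v/np.linalg.norm(v)))
to([*g,.045],y); to([*g,.022],y)
```

```text
gl [ 0.56107239 -0.21855379]
gr [ 0.56803085 -0.26065272]
tl [ 0.63416691 -0.2097184 ]
tr [ 0.64062587 -0.24247038]
hinge [ 0.47360341 -0.25387524]
[ 0.56455162 -0.23960326] yaw 9.626300822310146 len 0.16613221937671432 grip w 0.04267012927207624 gap 0.03338278285284253 grip from hinge 0.09205417884872141
shift [  7.9   2.8 150.8] turn [-0.0002 -0.0002  0.052 ] | after turn shift [  8.1   2.4 150.8]
shift [  7.9   2.8 173.8] turn [-0.0002 -0.0002  0.052 ] | after turn shift [  8.1   2.4 173.8]
```

Request:
{"api": "servo_tool", "payload": {
  "steps": [
    [[4,1,0,0,0,0.052],[4,1,15,0,0,0],[0,0,25,0,0,0],[0,0,28,0,0,0],[0,0,28,0,0,0],[0,0,25,0,0,0],[0,0,20,0,0,0],[0,0,15,0,0,0],[0,0,10,0,0,0],[0,0,6,0,0,0],[0,0,3,0,0,0],[0,0,0,0,0,0],[0,0,0,0,0,0]]
  ],
  "hand": 1
}}

```text
time_s: 12.43
position: [0.5647, -0.2405, 0.0215]
tcp_rot: [3.13, 0.26, 0.002]
wrist_force: [0.0, -0.2, 0.1]
width: 0.0878
grip_force: 0.0
```

Request:
{"api": "servo_tool", "payload": {
  "steps": [
    [[0,0,0,0,0,0],[0,0,0,0,0,0],[0,0,0,0,0,0],[0,0,0,0,0,0],[0,0,0,0,0,0],[0,0,0,0,0,0],[0,0,0,0,0,0],[0,0,0,0,0,0]]
  ],
  "hand": -0.1
}}

```text
time_s: 13.1
position: [0.5641, -0.2403, 0.0207]
tcp_rot: [-3.131, -0.26, -0.0]
wrist_force: [0.2, -0.1, -0.1]
width: 0.0407
grip_force: 2.5
```

Request:
{"api": "servo_tool", "payload": {
  "steps": [
    [[0,0,0,0,0,0],[0,0,0,0,0,0],[0,0,0,0,0,0],[0,0,0,0,0,0],[0,0,0,0,0,0],[0,0,0,0,0,0]]
  ],
  "hand": -0.25
}}

```text
time_s: 13.6
position: [0.5641, -0.2403, 0.0207]
tcp_rot: [-3.131, -0.26, -0.0]
wrist_force: [-0.0, 0.7, 0.8]
width: 0.033
grip_force: 4.8
```

Request:
{"api": "servo_tool", "payload": {
  "steps": [
    [[0,0,0,0,0,0],[0,0,0,0,0,0],[0,0,0,0,0,0],[0,0,0,0,0,0],[0,0,-2,0,0,0],[0,0,-5,0,0,0],[0,0,-8,0,0,0],[0,0,-10,0,0,0],[0,0,-10,0,0,0],[0,0,-8,0,0,0],[0,0,-5,0,0,0],[0,0,-2,0,0,0],[0,0,0,0,0,0],[0,0,0,0,0,0],[0,0,0,0,0,0],[0,0,0,0,0,0]]
  ],
  "hand": -0.31
}}

```text
time_s: 14.93
position: [0.5637, -0.2403, 0.0701]
tcp_rot: [-3.13, -0.26, 0.001]
wrist_force: [-0.2, 0.9, 0.4]
width: 0.0303
grip_force: 5.8
```

Run:
```python
from h import *
p,R=pose();print(p); im=save("wrist","w4.png",(180,60,340,300),2.5)
z=.037+p[2]-.0207; print("z",z)
for n in("tip_left","tip_right","grip_left"):
  for d in arm.landmark_of("wrist",n): print(n,d["confidence"],d["at"],ray("wrist",d["at"],z))
```

```text
[ 0.56369505 -0.24026711  0.07011776]
z 0.08641776059948239
tip_left 0.69 [242.3, 94.6] [ 0.63648122 -0.22242528  0.08641776]
tip_right 0.91 [274.9, 91.8] [ 0.63981647 -0.23535129  0.08641776]
tip_right 0.66 [251.0, 209.0] [ 0.58884613 -0.23380556  0.08641776]
grip_left 0.68 [223.6, 260.5] [ 0.56198171 -0.22530366  0.08641776]
```

View pics/w4.png

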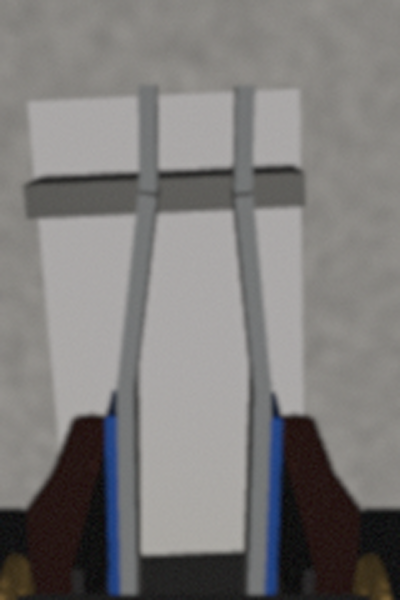

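Run:
```python
from h import *
p,R=pose(); y0=np.arctan2(R[1,0],R[0,0]); y=np.radians(20.1); print(np.degrees(y0))
off=R.T@np.array([.0743,.0113,0]); off[2]=0
T=yawR(y); P=np.array([.5565,0,.07])-T@off; print(P); P[2]=.07
f=to(P,y)
```

```text
9.49901712413437
[ 0.48554699 -0.02477598  0.07      ]
shift [ -41.8 -225.5    0.5] turn [-0.0003  0.0004 -0.185 ] | after turn shift [   0.5 -229.4    0.4]
```

Request:
{"api": "servo_tool", "payload": {
  "steps": [
    [[0,0,0,0,0,-0.03],[0,0,0,0,0,-0.045],[0,0,0,0,0,-0.045],[0,0,0,0,0,-0.04],[0,-3,0,0,0,-0.025],[0,-7,0,0,0,0],[0,-12,0,0,0,0],[0,-16,0,0,0,0],[0,-19,0,0,0,0],[0,-19,0,0,0,0],[0,-19,0,0,0,0],[0,-19,0,0,0,0],[0,-19,0,0,0,0],[0,-19,0,0,0,0],[0,-19,0,0,0,0],[0,-19,0,0,0,0],[0,-16,0,0,0,0],[0,-12,0,0,0,0],[0,-8,0,0,0,0],[0,-3,0,0,0,0]]
  ]
}}

```text
time_s: 16.8
position: [0.4848, -0.0238, 0.0708]
tcp_rot: [-3.093, -0.551, 0.0]
wrist_force: [-0.3, -0.0, 0.3]
width: 0.0305
grip_force: 5.8
```

Request:
{"api": "servo_tool", "payload": {
  "steps": [
    [[0,0,2,0,0,0],[0,0,4,0,0,0],[0,0,6,0,0,0],[0,0,7,0,0,0],[0,0,7,0,0,0],[0,0,6,0,0,0],[0,0,4,0,0,0],[0,0,2,0,0,0],[0,0,0,0,0,0],[0,0,0,0,0,0],[0,0,0,0,0,0],[0,0,0,0,0,0]]
  ]
}}

```text
time_s: 17.8
position: [0.4857, -0.0253, 0.033]
tcp_rot: [3.093, 0.548, 0.001]
wrist_force: [0.7, 0.5, -1.0]
width: 0.0303
grip_force: 5.8
```

Run:
```python
from h import *
p,R=pose();print(p)
a=save("wrist","x.png")[40:280,150:370]; s=arm.get_image("side")
u=proj("side",[.52,-.01,.03]).astype(int); print(u)
s=s[u[1]-60:u[1]+60,u[0]-80:u[0]+80]
A=cv2.resize(a,None,fx=2.2,fy=2.2,interpolation=2);S=cv2.resize(s,(int(160*2),240),interpolation=2)
C=np.zeros((530,810,3),np.uint8);C[:A.shape[0],:A.shape[1]]=A;C[:S.shape[0],A.shape[1]:A.shape[1]+S.shape[1]]=S[:, :810-A.shape[1]];cv2.imwrite("pics/w5.png",C[:,:800,::-1])
z=.037+p[2]-.0207;print("z",z)
for n in("tip_left","tip_right","green_tile"):
  for c in("wrist","side"):
   for d in arm.landmark_of(c,n): print(c,n,d["confidence"],d["at"],ray(c,d["at"],0 if n[0]=="g" else z))
```

```text
[ 0.4857327  -0.02529145  0.0329752 ]
[282 214]
z 0.04927519590376225
wrist tip_left 0.95 [239.6, 95.2] [0.55310858 0.0064465  0.0492752 ]
side tip_left 0.44 [267.3, 215.0] [0.55398314 0.01197689 0.0492752 ]
side tip_left 0.39 [347.6, 140.3] [ 0.36654096 -0.29896465  0.0492752 ]
wrist tip_right 0.77 [276.7, 96.0] [ 0.55793601 -0.0078559   0.0492752 ]
side tip_right 0.79 [267.9, 207.7] [ 0.55598265 -0.01058328  0.0492752 ]
side tip_right 0.41 [358.6, 146.5] [ 0.33581509 -0.27565046  0.0492752 ]
wrist green_tile 0.87 [260.0, 92.7] [ 0.55795316 -0.00103264  0.        ]
side green_tile 0.83 [265.5, 223.1] [ 0.56034653 -0.00126483  0.        ]
```

View pics/w5.png

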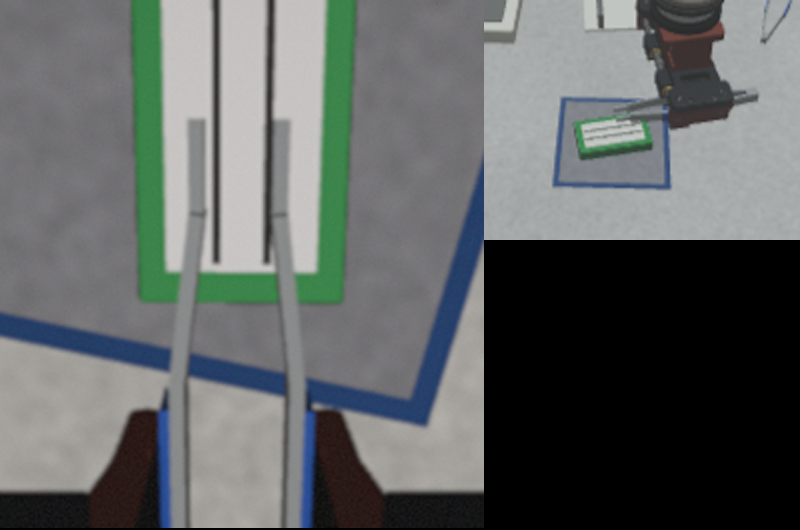

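Tips straddle the lines over the tile's middle, about 33 mm above its top. The gap scales to about 12.5 mm from the picture, with a grip width of 30.3 mm. Settle, then hand in.

Request:
{"api": "servo_tool", "payload": {
  "steps": [
    [[0,0,1,0,0,0],[0,0,2,0,0,0],[0,0,1,0,0,0],[0,0,0,0,0,0],[0,0,0,0,0,0],[0,0,0,0,0,0],[0,0,0,0,0,0],[0,0,0,0,0,0],[0,0,0,0,0,0],[0,0,0,0,0,0]]
  ]
}}

```text
time_s: 19.03
position: [0.4855, -0.0253, 0.0287]
tcp_rot: [3.093, 0.548, 0.0]
wrist_force: [0.2, 0.2, -0.1]
width: 0.0306
grip_force: 5.8
```

```bash
python3 -c "
from h import *
s=arm.sense();print(s['position'],s['width'],s['grip_force'],abs(s['qd']).max());print(arm.job_done())"
```

```text
[ 0.48546132 -0.02531609  0.02869231] 0.03059037299598853 5.7918474823236465 0.0027646546673013553
the job is handed in; nothing more can be done
None
```

Job handed in at about 19 s (no verdict was returned): the green tile lies within about 3 mm of the square's centre, and the forceps are held steady and roughly level, pointing along the lines, with their tips about 30 mm above its middle and a gap of about 12.5–13 mm.

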